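# Slide the spares carton home in the free lane of the stock rack

## Task

The loose carton standing in front of the wire stock rack belongs in the one lane that still has room: push it along the bench, down between that lane's two guide rails, until it is fully home, sitting squarely up against the short carton at the back. Push it with the fingertips or the outside of the fingers only, without taking it between the fingers, lifting or tipping it, and let neither the carton nor the robot touch any guide rail. Leave the other stock and everything else on the bench where it is.

Things in the scene. Friction and masses are not known exactly. Their poses are not given: they have to be found in the camera images.
- carton: the loose plain cardboard carton to push, 100 long (its x) x 84 wide (its y) x 50 mm high, about 0.35 kg, flat on the bench in front of the rack, turned up to 15 degrees from the rack. Origin: centre of its underside; z up; x points roughly into the lanes.
- rack: stock rack fixed to the bench: low grey steel angle as back stop, 384 wide, 30 mm high, with three parallel lanes before it. Origin: on the bench at the centre of the middle lane's mouth. x runs down the lanes away from the robot, y left, z up. Lane centre lines at y = -118, 0, +118 mm, each 112 mm clear, from x = 0 to the back stop's face at 166 mm. No floor: cartons slide on the bench (z = 0).
- rails: the rack's four guide rails, not to be touched: upright flat loops of dark 6 mm wire, 53 mm high, standing on the bench, wire centres at y = -177, -59, +59, +177 mm of the rack's frame, x = 0 to 166 mm. Same origin and axes as rack. The carton has 14 mm to spare on either side.
- last_carton: short cardboard carton, 40 long x 84 wide x 60 mm high, 0.25 kg, loose, at the back of the lane that has room (any of the three), on its centre line, rear face 3 mm before the back stop. Origin: underside, middle of its REAR face; it extends from x = -40 to 0 mm; axes parallel to the rack's. The pushed carton ends against its front face; it may be nudged back those 3 mm.
- stock_a: cardboard carton that fills one of the other lanes, 140 long x 84 wide x 60 mm high, 0.7 kg, loose. Origin at the middle of its rear face, underside; extends to x = -140 mm of its own frame. When the pushed carton is home its front face is level with this one's.
- stock_b: open grey plastic parts bin with metal bearing parts in it, filling the remaining lane, 140 x 84 x 55 mm, 0.7 kg, loose. Origin at the middle of its rear face, underside; extends to x = -140 mm.
- jar: grease jar, 68 mm diameter, 70 mm high, bystander at the left of the work; origin at the centre of its underside.
- wrench: steel wrench lying on the bench at the right of the work, bystander.
- hub: aluminium wheel hub standing on end, 56 mm diameter, 94 mm high, bystander at the right of the work; origin at the centre of its underside.
Mind the look-alikes: they are no part of the job. Leave any yellow look-alike of the carton alone.

How it is judged:
By the outcome, as a careful person would: the job done as asked, in the order asked, and still so for the second after the job is handed in, with the robot touching nothing.
It also fails if it takes over 58 s, if anything falls off the work surface, if the arm or the gripper's body presses on something with over 40 N, if the wrist force passes 120 N, or if a joint passes its speed limit or range.

## Robot

A 6-joint arm with a two-finger parallel gripper is mounted at the origin on the work surface. World frame = base frame: x ahead of the robot, y to its left, z up, the work surface at z = 0. Lengths are in m, angles in rad, forces in N, time in s.
With the tool pointing down it reaches from about 0.35 to 0.85 m from the base axis. Payload 8.1 kg.
Tool frame: the origin (TCP) lies at the very end of the fingers, on their centre line; the grasp point (between the pads) lies 19 mm behind it; z points along the fingers, y is the direction in which the jaws open and shut (so a half turn about z gives the same grasp; the last joint's range is limited). The gripper opens to 93 mm and grips with 3 to 60 N. Pads are 15 mm wide; open, the fingers measure 128 mm over their backs; the gripper's body (75 mm by 188 mm) begins 65 mm behind the grasp point.
Start: joints at [1.061, 0.13, 1.488, -0, 1.523, -0.085], TCP at [0.247, 0.547, 0.219] pointing down, gripper open.
Joint ranges: [-2.96, 2.96], [-0.89, 2.26], [0.02, 2.5], [-1.34, 4.48], [0, 2.73], [-2.66, 2.66]. Speed limits (rad/s): [2.39, 2.39, 2.79, 3.14, 3.14, 3.14].

## Interface

Orientations are given as a rotation vector (axis times angle).
In Python, from plant import robot gives the robot as it stands.
- The arm moves only by the shell command python3 -m inch 'ROWS' [FORCE]. ROWS is JSON, a list that holds one entry, the list of rows, each a list of 7 numbers: the shift along the tool's x, y, z in cm, then the turn, a rotation vector about the tool's x, y, z in degrees, then the gripper command: -1 is fully open, 1 is shut, values between are in proportion. A call has 1 to 5 rows; each row shifts and turns the commanded pose from where the row before left it, along the tool's axes as they then stand; what a row does not reach is not made up. A row lasts 1/10 s, in which the tool goes at most 50 mm and 8.59 degrees, less where a joint would pass 70% of its speed; a pose out of reach is approached as far as the arm can. A call with a gripper value outside its range is refused whole. The fingers move at their own pace and stop on an object; FORCE is the grip in N (left out, the last holds). Time passes only in rows, so rows that do not move let the fingers close. It gives the time, the measured TCP pose, the force and the opening at its end, in the units of the state.
- robot.read_state(): the state, without advancing time (a new reading comes with each control period).
- robot.read_camera(name): name is "side" or "top" or "wrist"; returns a dict with "image" (384x512x3 uint8, blue, green, red), "K" (3x3 intrinsics, pixels), "R" (3x3) and "t" (3): a world point X has camera coordinates R X + t; the wrist camera has in their place "tool_from_camera" (4x4, takes a point from camera to tool coordinates, whose origin is the TCP and whose axes are the flange's). Camera axes: x right, y down, z forward; pixel columns grow to the right and rows downward; lengths in m; the calibration is good to about 2 mm. A picture is of the moment at which its call begins: read the wrist's pose just before it. There is no depth.
- robot.close_job(): hands the job in, once; it reports no verdict.
The state is a dict: "t": time; "q": joint angles; "dq": joint speeds; "joint_torque": joint torques, N m; "tool_pos": TCP position; "orientation": TCP orientation; "force": force on the tool from outside, world axes, zero at the start; "wrist_torque": the same for the moment, N m; "opening": finger opening in m.
Only numpy, scipy, OpenCV 4.12 (cv2) and the standard library are available. Lean on these libraries where they do the work, as an engineer would, in place of code of your own. Each camera call takes 0.05 s, during which the arm holds its last target. There are 200 camera calls.

## Working session

There is one attempt and no reset: what is moved stays moved. The work goes in short steps, Python scripts to look and compute and a shell command to move; the robot and the scene stay as the last step left them, time stands still between calls to the robot, and variables do not carry over. Pictures are saved under pics/ and viewed, about 8 in all and at most 12, crops included, and the job is handed in when it is done.

```bash
mkdir -p pics; ls
python3 - <<'E'
from plant import robot
import cv2,numpy as np
np.set_printoptions(precision=4,suppress=True)
for n in("top","side"):
    c=robot.read_camera(n); cv2.imwrite(f"pics/{n}0.png",c["image"]); print(n,c["K"],c["R"],c["t"])
s=robot.read_state();print(s["t"],s["tool_pos"],s["orientation"],s["force"],s["opening"])
E
```

```text
pics
top [[459.1628   0.     248.9955]
 [  0.     459.1628 193.3219]
 [  0.       0.       1.    ]] [[-0.0275 -0.9996  0.0082]
 [-0.9897  0.0261 -0.1404]
 [ 0.1402 -0.012  -0.9901]] [-0.01    0.5597  1.3008]
side [[375.3076   0.     259.319 ]
 [  0.     375.3076 190.4951]
 [  0.       0.       1.    ]] [[ 0.9405 -0.3397  0.0024]
 [-0.1902 -0.5323 -0.8249]
 [ 0.2815  0.7754 -0.5652]] [-0.5099  0.1454  1.0399]
0.1 [0.247  0.5462 0.2177] [-0.6622 -3.0705  0.0025] [ 0.0106 -0.3984  1.1157] 0.09287599120976626
```

View pics/top0.png

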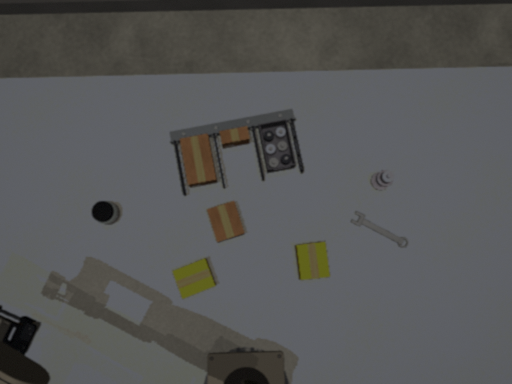

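View pics/side0.png

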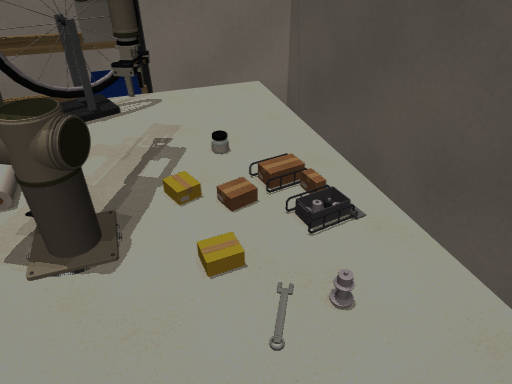

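Top view: the brown carton is at (226,221) and the short last carton at (235,136), in the middle lane. stock_a is at (199,160) and the bin at (276,147). The yellow look-alikes at (194,277) and (313,260) are the wrong colour and stay put. The crop below is to confirm this, with measurement of carton and rack.

```bash
cat > h.py <<'E'
import cv2,numpy as np
np.set_printoptions(precision=4,suppress=True)
def ray(c,uv,z):
    uv=np.atleast_2d(np.array(uv,float)); d=np.c_[uv,np.ones(len(uv))]@np.linalg.inv(c["K"]).T@c["R"]
    o=-c["R"].T@c["t"]; return (o+d*((z-o[2])/d[:,2])[:,None])[:,:2]
def proj(c,X):
    p=(np.atleast_2d(X)@c["R"].T+c["t"])@c["K"].T; return p[:,:2]/p[:,2:]
def brown(img):
    h=cv2.cvtColor(img,cv2.COLOR_BGR2HSV); return cv2.inRange(h,(3,70,60),(21,255,255))
E
python3 - <<'E'
from plant import robot
from h import *
c=robot.read_camera("top"); im=c["image"]
print("cam",-c["R"].T@c["t"])
m=brown(im); m[:,:160]=0;m[:105]=0;m[255:]=0;m[:,320:]=0
m=cv2.morphologyEx(m,cv2.MORPH_CLOSE,np.ones((3,3)))
big=cv2.resize(im[100:250,150:320],None,fx=4,fy=4,interpolation=cv2.INTER_CUBIC)
big=np.clip(big*1.6,0,255).astype(np.uint8)
for k in cv2.findContours(m,cv2.RETR_EXTERNAL,cv2.CHAIN_APPROX_NONE)[0]:
    if cv2.contourArea(k)<60: continue
    r=cv2.minAreaRect(k); b=cv2.boxPoints(r); z=.05 if r[0][1]>190 else .06
    w=ray(c,b,z); print(r,"\n",w,"\n",w.mean(0),np.linalg.norm(w[1]-w[0]),np.linalg.norm(w[2]-w[1]))
    cv2.polylines(big,[np.int32((b-[150,100]+.5)*4)],True,(255,0,0),1)
cv2.imwrite("pics/crop1.png",big)
E
```

```text
cam [ 0.3714 -0.009   1.3665]
((225.34999084472656, 221.04998779296875), (34.46882629394531, 29.092954635620117), 71.56505584716797) 
 [[ 0.5146  0.0998]
 [ 0.5392  0.0198]
 [ 0.4441 -0.0092]
 [ 0.4201  0.0701]] 
 [0.4795 0.0451] 0.08373135234215265 0.09941870986338214
((197.4679412841797, 158.6622772216797), (47.17786407470703, 29.670454025268555), 79.3803482055664) 
 [[0.7243 0.1764]
 [0.7386 0.0911]
 [0.6002 0.0681]
 [0.5865 0.1522]] 
 [0.6624 0.122 ] 0.08649866053504444 0.14021633780358725
((234.05471801757812, 134.45849609375), (13.330204010009766, 29.05615997314453), 79.3803482055664) 
 [[ 0.7443  0.0593]
 [ 0.7583 -0.0248]
 [ 0.7187 -0.0309]
 [ 0.7047  0.0528]] 
 [0.7315 0.0141] 0.0852330414250041 0.040155110521235646
```

View pics/crop1.png

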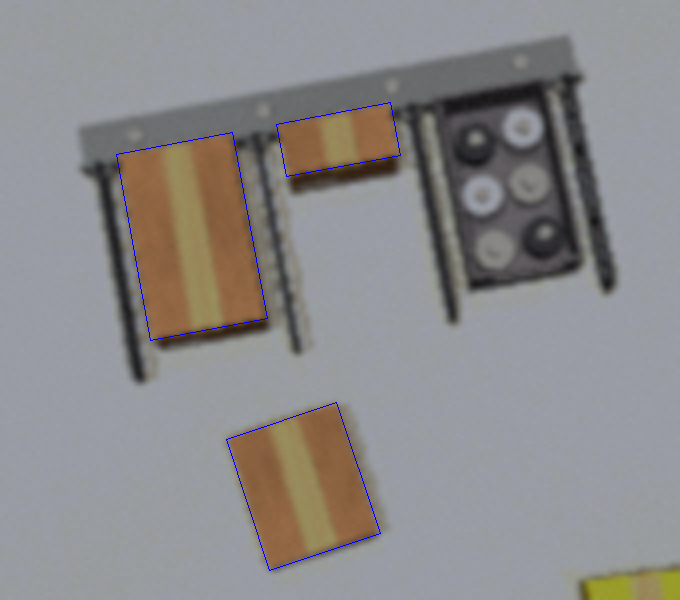

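The crop confirms that the brown carton is the loose one, at top pixel (225,221). The middle lane is the one with room, with the short carton at its back at (234,134). Next I check the rail and stop geometry while turning the tool so the jaw axis lies along the lane.

```bash
cat >> h.py <<'E'
P=np.radians(9.5); O=np.array([.5905,-.0095])   # rack yaw, lane mouth
def M(): return np.array([[np.cos(P),-np.sin(P)],[np.sin(P),np.cos(P)]])
def rack(w): return (np.atleast_2d(w)-O)@M()
def world(r): return np.array(r)@M().T+O
def goto(s,r,z,jaw):
    from scipy.spatial.transform import Rotation as Ro
    R=Ro.from_rotvec(s["orientation"]).as_matrix(); d=np.r_[world(r),z]-s["tool_pos"]
    y=np.degrees(np.arctan2(R[1,1],R[0,1])); tz=-(((np.degrees(P)+jaw)-y+180)%360-180)
    T=np.array([[np.cos(np.radians(tz)),-np.sin(np.radians(tz)),0],[np.sin(np.radians(tz)),np.cos(np.radians(tz)),0],[0,0,1]])
    print("t",s["t"],"turn tool z deg",tz,"shift after turn cm",100*(R@T).T@d,"tilt",R[2],"tcp rack",rack(s["tool_pos"][:2]),s["tool_pos"][2],"open",s["opening"],"F",s["force"])
E
python3 -m inch '[[[0,0,0,0,0,8,-0.1],[0,0,0,0,0,8,-0.1],[0,0,0,0,0,8,-0.1],[0,0,0,0,0,8,-0.1],[0,0,0,0,0,8,-0.1]]]'
python3 -m inch '[[[0,0,0,0,0,8,-0.1],[0,0,0,0,0,8,-0.1],[0,0,0,0,0,0,-0.1]]]'
python3 - <<'E'
from plant import robot
from h import *
c=robot.read_camera("top"); f=lambda a:np.array(a)/4+[149.6,99.6]
print("rails top LF LB RF RB",ray(c,f([[297,350],[258,140],[453,320],[416,108]]),.052), rack(ray(c,f([[297,350],[258,140],[453,320],[416,108]]),.052)))
print("outer rails",rack(ray(c,f([[140,378],[608,290]]),.052)))
print("stop rear edge",rack(ray(c,f([[80,130],[568,37]]),.03)))
print("carton",rack([[.4795,.0451]]))
goto(robot.read_state(),(-100e-3,.145),.2,0)
E
```

```text
t: 0.65
tool_pos: [0.2471, 0.5465, 0.2182]
orientation: [1.68, 2.654, -0.001]
force: [0.4, -0.1, -0.5]
opening: 0.0575
t: 0.95
tool_pos: [0.2472, 0.5465, 0.2182]
orientation: [2.029, 2.398, -0.001]
force: [-0.4, 0.7, 0.6]
opening: 0.0514
rails top LF LB RF RB [[ 0.5776  0.0474]
 [ 0.7347  0.073 ]
 [ 0.5967 -0.0662]
 [ 0.7561 -0.044 ]] [[-0.0033  0.0582]
 [ 0.1558  0.0575]
 [-0.0033 -0.057 ]
 [ 0.1576 -0.0613]]
outer rails [[-0.0018  0.1732]
 [-0.0031 -0.1722]]
stop rear edge [[ 0.1949  0.1872]
 [ 0.1963 -0.1864]]
carton [[-0.1005  0.0722]]
t 1.0 turn tool z deg 0.33352771252708635 shift after turn cm [-46.0035  14.6855   1.8459] tilt [-0.0005 -0.0004 -1.    ] tcp rack [[-0.2468  0.605 ]] 0.21827609914458254 open 0.051343844385322045 F [-0.9822  0.4093  0.3646]
```

```bash
python3 -m inch '[[[-4.6,1.47,0,0,0,0,-0.1],[-4.6,1.47,0,0,0,0,-0.1],[-4.6,1.47,0,0,0,0,-0.1],[-4.6,1.47,0,0,0,0,-0.1],[-4.6,1.47,0,0,0,0,-0.1]]]'
python3 -m inch '[[[-4.6,1.47,0,0,0,0,-0.1],[-4.6,1.47,0,0,0,0,-0.1],[-4.6,1.47,0,0,0,0,-0.1],[-4.6,1.47,0,0,0,0,-0.1],[-4.6,1.47,0,0,0,0,-0.1]]]'
python3 -m inch '[[[0,0,0,0,0,0,-0.1],[0,0,0,0,0,0,-0.1],[0,0,0,0,0,0,-0.1]]]'
python3 - <<'E'
from plant import robot
from h import *
s=robot.read_state();goto(s,(-.1,.145),.015,0)
c=robot.read_camera("wrist");cv2.imwrite("pics/w1.png",c["image"]);print(c["K"],c["tool_from_camera"])
E
```

```text
t: 1.5
tool_pos: [0.3587, 0.3306, 0.2186]
orientation: [2.02, 2.406, 0.0]
force: [0.8, 0.2, 0.3]
opening: 0.0514
t: 2.0
tool_pos: [0.4699, 0.116, 0.2189]
orientation: [2.02, 2.405, 0.001]
force: [0.3, 0.3, -0.1]
opening: 0.0513
t: 2.3
tool_pos: [0.4689, 0.1187, 0.2185]
orientation: [-2.023, -2.403, -0.0]
force: [-0.1, 0.8, 0.6]
opening: 0.0511
t 2.3 turn tool z deg 0.3020651694616845 shift after turn cm [-0.1638 -0.1167 20.3518] tilt [ 0.0005 -0.0004 -1.    ] tcp rack [[-0.0988  0.1465]] 0.21851787129097736 open 0.05114133184679303 F [-0.0596  0.8142  0.5936]
[[279.1127   0.     256.002 ]
 [  0.     279.1127 194.1307]
 [  0.       0.       1.    ]] [[-0.0005 -0.9698 -0.244   0.0665]
 [ 1.     -0.0004 -0.0004 -0.0008]
 [ 0.0003 -0.244   0.9698 -0.1671]
 [ 0.      0.      0.      1.    ]]
```

View pics/w1.png

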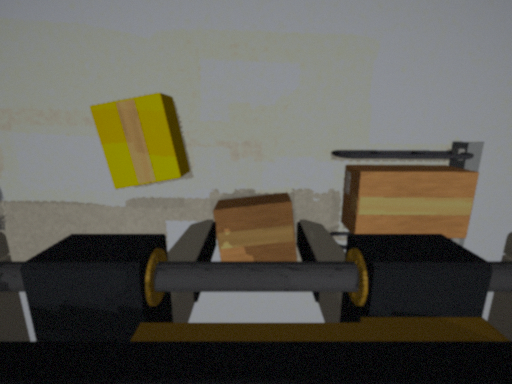

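The wrist view shows the brown carton off to the tool's -x side at (256,228), the yellow one clear at (140,140), and the rail and stock_a at the right. I descend beside the carton's left face and push right.

```bash
python3 -m inch '[[[0,-0.1,4,0,0,0.3,-0.1],[0,0,4.5,0,0,0,-0.1],[0,0,4.5,0,0,0,-0.1],[0,0,4.2,0,0,0,-0.1],[0,0,3,0,0,0,-0.1]]]'
python3 -m inch '[[[0,0,0,0,0,0,-0.1],[0,0,0,0,0,0,-0.1],[-0.7,0,0,0,0,0,-0.1],[-0.7,0,0,0,0,0,-0.1],[-0.7,0,0,0,0,0,-0.1]]]'
python3 -m inch '[[[-0.7,0,0,0,0,0,-0.1],[-0.7,0,0,0,0,0,-0.1],[-0.7,0,0,0,0,0,-0.1],[-0.7,0,0,0,0,0,-0.1],[-0.7,0,0,0,0,0,-0.1]]]'
python3 - <<'E'
from plant import robot
from h import *
goto(robot.read_state(),(-.1,.0495),.0165,0)
E
```

```text
t: 2.85
tool_pos: [0.466, 0.1192, 0.0138]
orientation: [-2.027, -2.398, 0.003]
force: [-0.1, -0.4, -0.1]
opening: 0.0512
t: 3.35
tool_pos: [0.4736, 0.0967, 0.0186]
orientation: [2.031, 2.394, 0.005]
force: [0.7, 1.8, 0.9]
opening: 0.0514
t: 3.85
tool_pos: [0.4774, 0.0619, 0.0166]
orientation: [-2.033, -2.395, 0.0]
force: [-1.3, 2.1, 2.1]
opening: 0.051
t 3.85 turn tool z deg -0.14859852287506214 shift after turn cm [-3.9566 -0.0267  0.0055] tilt [ 0.0002 -0.0003 -1.    ] tcp rack [[-0.0997  0.0891]] 0.0165624923999482 open 0.05101459190473022 F [-1.2518  2.1206  2.1325]
```

```bash
python3 -m inch '[[[-0.7,0,0,0,0,0,-0.1],[-0.7,0,0,0,0,0,-0.1],[-0.7,0,0,0,0,0,-0.1],[-0.7,0,0,0,0,0,-0.1],[-0.5,0,0,0,0,0,-0.1]]]'
python3 -m inch '[[[0,0,0,0,0,0,-0.1],[0,0,0,0,0,0,-0.1]]]'
cat > look.py <<'E'
from plant import robot
from h import *
import sys
c=robot.read_camera("top"); im=c["image"]
m=brown(im); m[:,:160]=0;m[:105]=0;m[255:]=0;m[:,320:]=0
m=cv2.morphologyEx(m,cv2.MORPH_CLOSE,np.ones((3,3)))
big=np.clip(cv2.resize(im[100:250,150:320],None,fx=4,fy=4,interpolation=cv2.INTER_CUBIC)*1.6,0,255).astype(np.uint8)
for k in cv2.findContours(m,cv2.RETR_EXTERNAL,cv2.CHAIN_APPROX_NONE)[0]:
    if cv2.contourArea(k)<60: continue
    r=cv2.minAreaRect(k); b=cv2.boxPoints(r); z=.05 if cv2.contourArea(k)>500 and r[0][0]>210 else .06
    w=rack(ray(c,b,z)); e1=w[1]-w[0];e2=w[2]-w[1]; e=e1 if abs(e1[0])>abs(e1[1]) else e2
    print("rack centre",w.mean(0),"yaw",np.degrees(np.arctan(e[1]/e[0])),"sides",np.linalg.norm(e1),np.linalg.norm(e2),"px",r[0])
    cv2.polylines(big,[np.int32((b-[150,100]+.5)*4)],True,(255,0,0),1)
cv2.imwrite(f"pics/{sys.argv[1]}.png",big); goto(robot.read_state(),(float(sys.argv[2]),float(sys.argv[3])),float(sys.argv[4]),float(sys.argv[5]))
E
python3 look.py c2 -.1 .0495 .0165 0
```

```text
t: 4.35
tool_pos: [0.4828, 0.0292, 0.0165]
orientation: [-2.033, -2.395, 0.0]
force: [-0.1, 2.9, 1.4]
opening: 0.0512
t: 4.55
tool_pos: [0.4827, 0.0295, 0.0164]
orientation: [2.033, 2.395, -0.001]
force: [-0.7, 0.2, -1.0]
opening: 0.0511
rack centre [-0.108  -0.0303] yaw -11.374532136627325 sides 0.0287030665414701 0.10019270690058199 px (261.0, 216.5)
rack centre [0.0921 0.1178] yaw -0.05638009454442727 sides 0.08649866053504444 0.14129611071551595 px (197.5019073486328, 158.84341430664062)
rack centre [ 0.1426 -0.0002] yaw 0.3787330179406998 sides 0.08508914192139579 0.04066564434758581 px (234.1405792236328, 134.5748748779297)
t 4.6 turn tool z deg -0.1445385830332384 shift after turn cm [-0.6933 -0.0095 -0.0082] tilt [-0.0003 -0.0005 -1.    ] tcp rack [[-0.0999  0.0564]] 0.016415304971477543 open 0.050928661948857805 F [-0.6959  0.4094  0.7297]
```

View pics/c2.png

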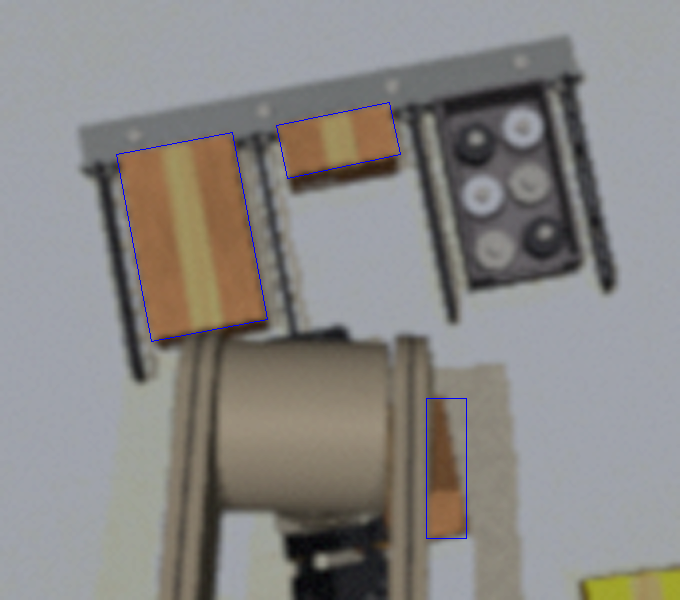

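The arm hides the carton in this view, with only its right edge showing near crop (447,470). I back off, lift, turn the jaw across the lane and go behind the carton.

```bash
python3 -m inch '[[[1.5,0,0,0,0,0,-0.1],[1,0,-2,0,0,0,-0.1],[0,0,-4.5,0,0,0,-0.1],[0,0,-4.5,0,0,0,-0.1],[0,0,-4.5,0,0,-8,-0.1]]]'
python3 -m inch '[[[0,0,0,0,0,-8.5,-0.1],[0,0,0,0,0,-8.5,-0.1],[0,0,0,0,0,-8.5,-0.1],[0,0,0,0,0,-8.5,-0.1],[0,0,0,0,0,-8.5,-0.1]]]'
python3 -m inch '[[[0,0,0,0,0,-8.5,-0.1],[0,0,0,0,0,-8.5,-0.1],[0,0,0,0,0,-8.5,-0.1],[0,0,0,0,0,-8.5,-0.1],[0,0,0,0,0,-5.5,-0.1]]]'
python3 -m inch '[[[2.5,0,0,0,0,0,-0.1],[4,-4,0,0,0,0,-0.1],[4,-4,0,0,0,0,-0.1],[0,0,0,0,0,0,-0.1],[0,0,0,0,0,0,-0.1]]]'
cat > wl.py <<'E'
from plant import robot
from h import *
import sys
from scipy.spatial.transform import Rotation as Ro
s=robot.read_state(); c=robot.read_camera("wrist"); T=np.eye(4);T[:3,:3]=Ro.from_rotvec(s["orientation"]).as_matrix();T[:3,3]=s["tool_pos"]
C=np.linalg.inv(T@c["tool_from_camera"]); c["R"]=C[:3,:3];c["t"]=C[:3,3]
im=c["image"]; m=cv2.morphologyEx(brown(im),cv2.MORPH_CLOSE,np.ones((5,5)))
big=np.clip(cv2.resize(im,(768,576))*1.3,0,255).astype(np.uint8)
for k in cv2.findContours(m,cv2.RETR_EXTERNAL,cv2.CHAIN_APPROX_NONE)[0]:
    if cv2.contourArea(k)<400: continue
    b=cv2.approxPolyDP(k,.02*cv2.arcLength(k,True),True)[:,0]
    print("px",b.tolist(),"\nz50 mm",(1e3*rack(ray(c,b,.05))).round().tolist(),"\nz60 mm",(1e3*rack(ray(c,b,.06))).round().tolist())
    cv2.polylines(big,[np.int32((b+.5)*1.5)],True,(255,0,0),1)
cv2.imwrite(f"pics/{sys.argv[1]}.png",big); np.savez("w.npz",**{q:c[q] for q in("K","R","t")})
goto(s,(float(sys.argv[2]),float(sys.argv[3])),float(sys.argv[4]),float(sys.argv[5]))
E
python3 wl.py w2 -.18 0 .0165 90
```

```text
t: 5.1
tool_pos: [0.4781, 0.0548, 0.173]
orientation: [-1.859, -2.532, 0.001]
force: [1.1, 0.1, -0.7]
opening: 0.0513
t: 5.6
tool_pos: [0.4786, 0.0547, 0.1715]
orientation: [-0.807, -3.036, 0.001]
force: [-0.1, -0.2, 0.9]
opening: 0.0509
t: 6.1
tool_pos: [0.4786, 0.0546, 0.1714]
orientation: [0.266, -3.13, 0.0]
force: [-0.6, -0.6, -0.7]
opening: 0.0512
t: 6.6
tool_pos: [0.3957, -0.0315, 0.1718]
orientation: [-0.252, 3.13, -0.0]
force: [-0.1, 0.3, 1.2]
opening: 0.0511
px [[172, 325], [189, 338], [306, 338], [305, 324], [324, 336], [319, 324]] 
z50 mm [[-28.0, -93.0], [-10.0, -74.0], [-9.0, 70.0], [-29.0, 68.0], [-12.0, 92.0], [-29.0, 85.0]] 
z60 mm [[-37.0, -89.0], [-18.0, -71.0], [-18.0, 68.0], [-37.0, 66.0], [-21.0, 89.0], [-37.0, 82.0]]
px [[216, 291], [217, 304], [286, 303], [286, 291], [257, 291], [256, 304], [249, 303], [249, 291]] 
z50 mm [[-75.0, -38.0], [-57.0, -37.0], [-58.0, 44.0], [-74.0, 44.0], [-74.0, 10.0], [-57.0, 9.0], [-58.0, 1.0], [-74.0, 1.0]] 
z60 mm [[-81.0, -36.0], [-64.0, -36.0], [-65.0, 43.0], [-81.0, 43.0], [-81.0, 10.0], [-64.0, 9.0], [-65.0, 1.0], [-81.0, 1
[... 361 characters left out ...]
, [-173.0, 38.0]]
px [[481, 127], [441, 134], [430, 147], [389, 156], [479, 146]] 
z50 mm [[-259.0, 236.0], [-253.0, 197.0], [-240.0, 188.0], [-231.0, 147.0], [-241.0, 238.0]] 
z60 mm [[-260.0, 228.0], [-253.0, 191.0], [-241.0, 182.0], [-232.0, 142.0], [-241.0, 230.0]]
px [[98, 82], [97, 169], [102, 175], [103, 83]] 
z50 mm [[-304.0, -143.0], [-219.0, -156.0], [-213.0, -152.0], [-303.0, -138.0]] 
z60 mm [[-303.0, -138.0], [-221.0, -150.0], [-214.0, -146.0], [-302.0, -133.0]]
t 6.6 turn tool z deg -0.2925814523309498 shift after turn cm [-1.5567 -1.0438 15.531 ] tilt [-0.001  -0.0003 -1.    ] tcp rack [[-0.1957  0.0105]] 0.17179051751193788 open 0.05110713003323561 F [-0.1173  0.3244  1.1905]
```

View pics/w2.png

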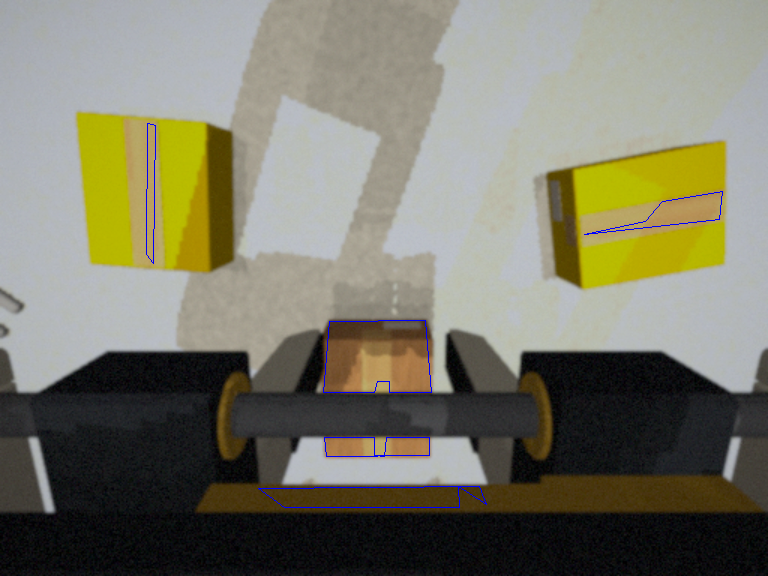

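The wrist camera looks backward. It shows the carton square to the lane, with its sides at y≈-37..+44 mm and its front at x≈-57. Both yellow cartons are clear. I cross-check with the top camera, numbers only.

```bash
python3 look.py c3 -.18 0.004 .0165 90
```

```text
rack centre [-0.0855  0.0029] yaw -0.7323414671063073 sides 0.08279034175018629 0.055786123992854576 px (248.049072265625, 210.9282989501953)
rack centre [0.0925 0.1176] yaw -0.056384556912780534 sides 0.08613966457602784 0.14003108549148624 px (197.5339813232422, 158.68112182617188)
rack centre [ 0.1426 -0.0001] yaw -0.06762391664995406 sides 0.08514790778424372 0.04016744204757637 px (234.11538696289062, 134.57691955566406)
t 6.7 turn tool z deg -0.1259675528745845 shift after turn cm [-1.4792 -0.7537 15.5349] tilt [-0.0007  0.     -1.    ] tcp rack [[-0.1949  0.0115]] 0.17183873295962068 open 0.05095046884887792 F [1.2965 1.1936 1.4004]
```

View pics/c3.png

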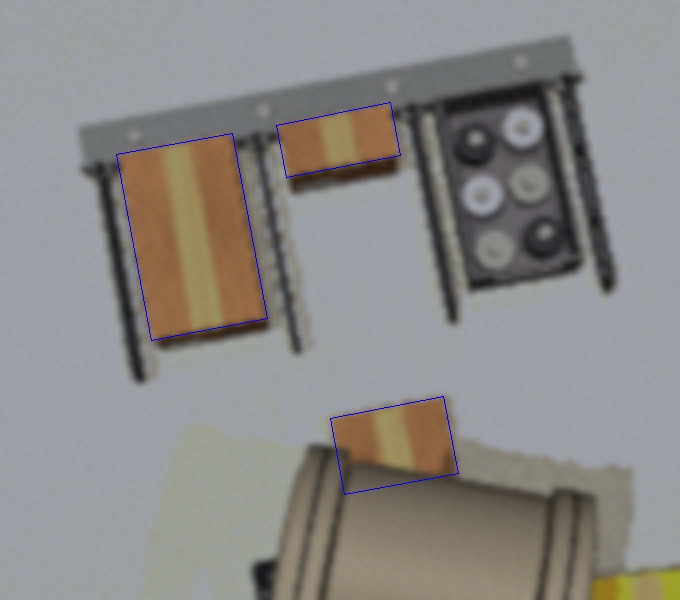

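Both views agree: carton at y≈+3 mm, yaw about -0.6°. I descend behind it and start the forward push, drifting slightly right.

```bash
python3 -m inch '[[[-1,-0.8,3,0,0,-0.2,0.1],[0,0,4,0,0,0,0.1],[0,0,4,0,0,0,0.1],[0,0,3,0,0,0,0.1],[0,0,1.5,0,0,0,0.1]]]'
python3 -m inch '[[[0,0,0,0,0,0,0.1],[-0.7,0,0,0,0,0,0.1],[-0.8,0.02,0,0,0,0,0.1],[-0.8,0.02,0,0,0,0,0.1],[-0.8,0.02,0,0,0,0,0.1]]]'
python3 -m inch '[[[-0.8,0.02,0,0,0,0,0.1],[-0.8,0.02,0,0,0,0,0.1],[-0.8,0.02,0,0,0,0,0.1],[-0.8,0.02,0,0,0,0,0.1],[-0.8,0.02,0,0,0,0,0.1]]]'
python3 look.py c4 .015 0 .0165 90
```

```text
t: 7.2
tool_pos: [0.4052, -0.0352, 0.0133]
orientation: [0.265, -3.126, -0.003]
force: [0.2, 0.4, 0.2]
opening: 0.0424
t: 7.7
tool_pos: [0.4388, -0.0313, 0.0176]
orientation: [-0.262, 3.13, -0.001]
force: [-3.4, -0.8, 2.3]
opening: 0.042
t: 8.2
tool_pos: [0.4773, -0.0235, 0.0165]
orientation: [0.262, -3.13, -0.0]
force: [-2.7, -0.0, 2.0]
opening: 0.042
rack centre [0.0926 0.1176] yaw -0.05638669676700905 sides 0.08614127927229992 0.14021633780358725 px (197.5283203125, 158.6509552001953)
rack centre [ 0.1427 -0.0001] yaw -0.5801857369055591 sides 0.08535132832553888 0.040439389500601164 px (234.10067749023438, 134.52845764160156)
t 8.25 turn tool z deg 0.051577887730331895 shift after turn cm [-12.7532  -0.4689   0.0663] tilt [-0.0017 -0.0002 -1.    ] tcp rack [[-0.1125  0.0047]] 0.016945099257197546 open 0.04176253306098832 F [-0.0551  0.6907  0.3673]
```

The tool's +y is rack left, so my drift went the wrong way. TCP y is now 4.7 mm, still well inside the margin, and I steer back to the right.

```bash
python3 -m inch '[[[-0.7,-0.1,0,0,0,0,0.1],[-0.7,-0.1,0,0,0,0,0.1],[-0.7,-0.1,0,0,0,0,0.1],[-0.7,-0.1,0,0,0,0,0.1],[-0.7,-0.05,0,0,0,0,0.1]]]'
python3 -m inch '[[[0,0,0,0,0,0,0.1]]]'
python3 look.py c5 .015 0 .0165 90
python3 wl.py w5 .015 0 .0165 90 | head -4
```

```text
t: 8.75
tool_pos: [0.5126, -0.0223, 0.0165]
orientation: [0.262, -3.131, 0.0]
force: [-1.8, -0.4, -1.1]
opening: 0.0419
t: 8.85
tool_pos: [0.5134, -0.0223, 0.0169]
orientation: [-0.262, 3.129, -0.0]
force: [-0.6, -0.5, 0.8]
opening: 0.0416
rack centre [0.0926 0.1177] yaw -0.05638669676700905 sides 0.0863200144248428 0.14021633780358725 px (197.4981231689453, 158.6566162109375)
rack centre [ 0.1426 -0.0002] yaw 0.3787330179406998 sides 0.08508914192139579 0.04066564434758581 px (234.1405792236328, 134.5748748779297)
t 8.9 turn tool z deg 0.06747576533803112 shift after turn cm [-9.3603 -0.0165  0.0506] tilt [-0.001  -0.0002 -1.    ] tcp rack [[-0.0786  0.0002]] 0.016910217007796213 open 0.04191271830683503 F [-0.0954 -0.1474 -0.0328]
px [[113, 336], [477, 331], [219, 291], [198, 322]] 
z50 mm [[-30.0, -82.0], [-33.0, 124.0], [-59.0, -20.0], [-39.0, -33.0]] 
z60 mm [[-38.0, -75.0], [-42.0, 115.0], [-65.0, -19.0], [-47.0, -30.0]]
px [[224, 238], [224, 259], [291, 258], [290, 253], [265, 251], [266, 241], [287, 238]]
```

View pics/c5.png

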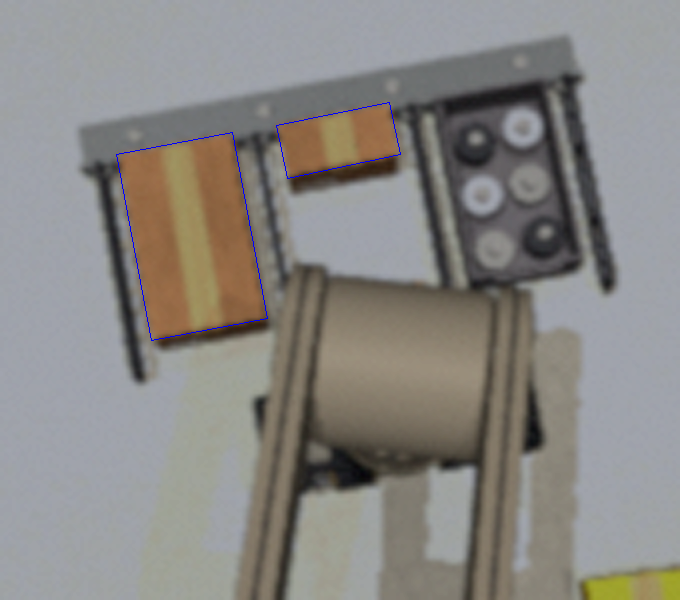

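The wrist hides the carton from above. There is plenty of time, so I retract for a clear look.

```bash
python3 -m inch '[[[1.5,0,0,0,0,0,0.1],[4,0,0,0,0,0,0.1],[4,0,-4,0,0,0,0.1],[4,0,-4,0,0,0,0.1],[3,0,-3,0,0,0,0.1]]]'
python3 -m inch '[[[0,0,0,0,0,0,0.1],[0,0,0,0,0,0,0.1]]]'
python3 look.py c6 -.085 0 .0165 90
```

```text
t: 9.45
tool_pos: [0.357, -0.0482, 0.1185]
orientation: [-0.262, 3.13, -0.0]
force: [0.4, -1.0, 0.2]
opening: 0.0419
t: 9.65
tool_pos: [0.3596, -0.0486, 0.1188]
orientation: [-0.26, 3.126, -0.003]
force: [0.8, 0.4, -0.3]
opening: 0.0418
rack centre [-0.0199 -0.0001] yaw -0.060913490374441534 sides 0.08405038458127699 0.09899430673798147 px (244.7115478515625, 189.0576934814453)
rack centre [0.0926 0.1178] yaw -0.05638669676700905 sides 0.08649866053504444 0.14021633780358725 px (197.4679412841797, 158.6622772216797)
rack centre [ 0.143  -0.0001] yaw -0.7406547910534638 sides 0.08541359945618354 0.040155307355182496 px (234.08489990234375, 134.4528350830078)
t 9.7 turn tool z deg 0.03794459370067216 shift after turn cm [-14.961    0.0038  10.1124] tilt [-0.0016 -0.0006 -1.    ] tcp rack [[-0.2348  0.    ]] 0.11738189109040205 open 0.041763100525944376 F [-0.3117  0.3192  0.41  ]
```

View pics/c6.png

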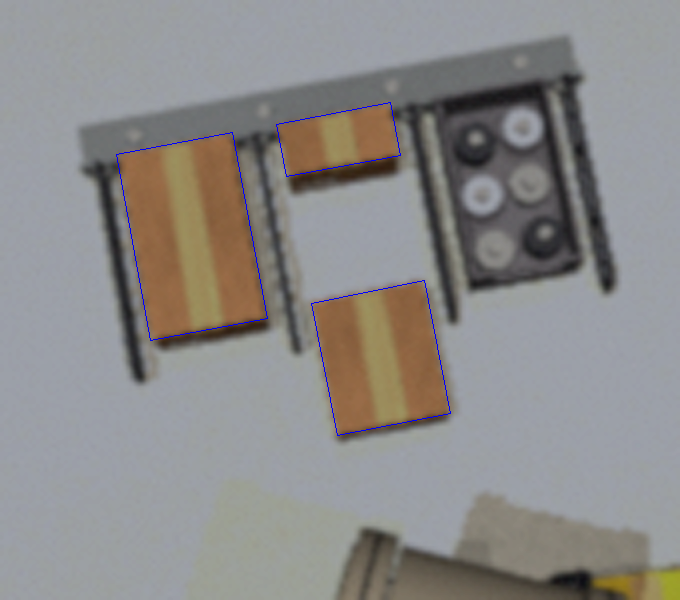

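The carton is centred in the lane mouth: x=-20, y≈0, yaw≈0°, at pixel (245,189), clear of both rails. About 93 mm remain, so I go back down and push straight.

```bash
python3 -m inch '[[[-3,0,0,0,0,0,0.1],[-4,0,2,0,0,0,0.1],[-4,0,4,0,0,0,0.1],[-2.5,0,3,0,0,0,0.1],[-1,0,1,0,0,0,0.1]]]'
python3 -m inch '[[[0,0,0,0,0,0,0.1],[-0.5,0,0,0,0,0,0.1],[-0.7,0,0,0,0,0,0.1],[-0.8,0,0,0,0,0,0.1],[-0.8,0,0,0,0,0,0.1]]]'
python3 -m inch '[[[-0.8,0,0,0,0,0,0.1],[-0.8,0,0,0,0,0,0.1],[-0.8,0,0,0,0,0,0.1],[-0.8,0,0,0,0,0,0.1],[-0.8,0,0,0,0,0,0.1]]]'
python3 - <<'E'
from plant import robot
from h import *
goto(robot.read_state(),(.015,0),.0165,90)
E
```

```text
t: 10.2
tool_pos: [0.4948, -0.0234, 0.015]
orientation: [0.263, -3.121, -0.004]
force: [-0.5, -0.3, 0.1]
opening: 0.0417
t: 10.7
tool_pos: [0.5252, -0.0203, 0.0229]
orientation: [-0.261, 3.13, -0.001]
force: [-4.4, -0.2, 2.2]
opening: 0.0416
t: 11.2
tool_pos: [0.5646, -0.0134, 0.022]
orientation: [0.262, -3.131, -0.0]
force: [-2.9, -0.2, 2.5]
opening: 0.0422
t 11.2 turn tool z deg 0.06007090382667002 shift after turn cm [-4.1192 -0.0403  0.5483] tilt [ 0.0001  0.     -1.    ] tcp rack [[-0.0262  0.0004]] 0.02198543082578443 open 0.042202610818119636 F [-2.9267 -0.1541  2.5352]
```

```bash
python3 -m inch '[[[-0.8,0,0,0,0,0,0.1],[-0.8,0,0,0,0,0,0.1],[-0.8,0,0,0,0,0,0.1],[-0.7,0,0,0,0,0,0.1],[-0.4,0,0,0,0,0,0.1]]]'
python3 -m inch '[[[-0.2,0,0,0,0,0,0.1],[-0.2,0,0,0,0,0,0.1],[-0.15,0,0,0,0,0,0.1],[-0.1,0,0,0,0,0,0.1],[0,0,0,0,0,0,0.1]]]'
python3 - <<'E'
from plant import robot
from h import *
goto(robot.read_state(),(.015,0),.0165,90)
E
python3 look.py c7 .016 0 .0165 90
```

```text
t: 11.7
tool_pos: [0.5992, -0.0076, 0.022]
orientation: [-0.262, 3.13, 0.0]
force: [-3.3, -0.7, 2.8]
opening: 0.0419
t: 12.2
tool_pos: [0.6049, -0.0066, 0.0219]
orientation: [-0.262, 3.131, 0.0]
force: [-1.0, -0.7, 1.1]
opening: 0.0417
t 12.2 turn tool z deg 0.05729270689079158 shift after turn cm [-0.0298 -0.0454  0.541 ] tilt [-0.0001  0.     -1.    ] tcp rack [[0.0147 0.0005]] 0.02191019849629357 open 0.04170298207640937 F [-1.0127 -0.7191  1.0743]
rack centre [0.0926 0.1179] yaw -0.5361057918495036 sides 0.0854891897273363 0.1405298110015689 px (197.438232421875, 158.65391540527344)
t 12.25 turn tool z deg 0.057966657145527734 shift after turn cm [-0.1291 -0.0444  0.5422] tilt [-0.0003  0.     -1.    ] tcp rack [[0.0147 0.0004]] 0.021921853428342363 open 0.041564487027430964 F [-0.5102 -0.2064 -0.9258]
```

```bash
python3 -m inch '[[[-0.05,0,0,0,0,0,0.1],[-0.05,0,0,0,0,0,0.1],[-0.05,0,0,0,0,0,0.1],[-0.05,0,0,0,0,0,0.1],[0,0,0,0,0,0,0.1]]]'
python3 -m inch '[[[0.5,0,0,0,0,0,0.1],[2.5,0,0,0,0,0,0.1],[4,0,0,0,0,0,0.1],[4,0,-3,0,0,0,0.1],[4,0,-4,0,0,0,0.1]]]'
python3 -m inch '[[[5,0,-4,0,0,0,0.1],[5,0,-2,0,0,0,0.1],[0,0,0,0,0,0,0.1],[0,0,0,0,0,0,0.1]]]'
python3 look.py c8 -.085 0 .022 90
```

```text
t: 12.75
tool_pos: [0.6068, -0.0063, 0.0219]
orientation: [0.262, -3.131, -0.0]
force: [-4.5, -0.7, 0.7]
opening: 0.0417
t: 13.25
tool_pos: [0.4605, -0.0303, 0.0861]
orientation: [0.262, -3.128, -0.001]
force: [-0.3, 0.3, 0.9]
opening: 0.0416
t: 13.65
tool_pos: [0.3804, -0.0451, 0.1389]
orientation: [-0.26, 3.125, -0.003]
force: [-0.6, 0.3, -0.6]
opening: 0.042
rack centre [0.0926 0.1176] yaw -0.05638669676700905 sides 0.08614127927229992 0.14021633780358725 px (197.5283203125, 158.6509552001953)
rack centre [ 0.0964 -0.0003] yaw -0.3664056978412013 sides 0.08593861518162249 0.143148436320979 px (237.23974609375, 150.6616973876953)
t 13.7 turn tool z deg 0.03339373690596403 shift after turn cm [-12.7901   0.025   11.6116] tilt [-0.0031 -0.001  -1.    ] tcp rack [[-0.2133 -0.0001]] 0.13771742429291609 open 0.04210507048001264 F [ 0.5652  0.0318 -0.4434]
```

View pics/c8.png

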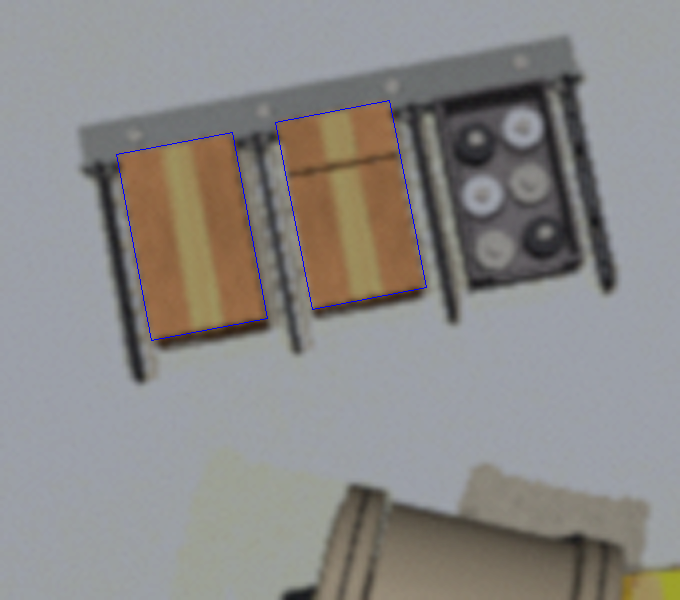

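The carton sits square against the short carton, with the seam closed at crop (290,173)–(395,156). Both sides are clear of the rails, the front is level with stock_a, and the other lanes are unchanged. The arm is well clear, so I hand in.

```bash
python3 -c "
from plant import robot
s=robot.read_state();print(s['t'],s['force'],abs(s['dq']).max() if hasattr(s['dq'],'max') else s['dq']);print(robot.close_job())"
```

```text
13.7 [ 0.56519085  0.03178061 -0.44336061] 0.07413582127977943
the job is handed in; nothing more can be done
None
```

The carton is home in the middle lane, up against the short carton, and the job is handed in at 13.7 s of the 58 s allowed. I pushed it sideways to square it up and bring it in front of the lane. I then pushed it straight down the lane with two part-closed fingertips and drew the arm back clear.

**Last top view:** the carton and the short carton show as one block with a closed seam. The block is centred in the lane (y about -0.3 mm) and within about 0.4° of square. The carton is clear of both rails and its front is about level with stock_a.

**Short carton:** it was nudged back roughly 2 mm of its 3 mm. The push force rose to about 4.5 N at the end, which fits contact.

**Other stock:** stock_a measured unmoved, and the bin looked the same by eye. The jar, wrench and hub were not in the final crop, so I did not check them again, but the arm stayed away from them.

**Disagreements and slips:**
- The carton's side-push position came out at y about +3 mm from both cameras, against about +7 mm worked out from the finger position. I used the camera value.
- My first correction while pushing went the wrong way by about 1 mm. I put it right before the carton was properly in the lane, and the next clear view showed it centred.

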